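Bolt the sprung lid of a storage container

TASK

Lower the lid of the grey container until it rests on its sprung buffer, then press it fully down and, keeping it down, slide the red-knobbed bolt across until its tip is fully home against the hidden stop inside the steel keeper, so that the lid stays locked when you let go. Feel your way and press gently: do not ram the lid onto its rim or the bolt into the keeper (20 N is too much), and leave the other things on the bench alone.

Things in the scene. Friction and masses are not known exactly. Their poses are not given: they have to be found in the camera images.
- crate: Grey storage container, fixed, 260 (x) x 380 (y) x 120 mm high. Origin: centre of its underside; x points from its front (the side nearer the robot) to its back, y to its left, z up. Its right part (y -190 to -50 mm) is a fixed deck 120 mm above the origin; the left part is closed by the blue hinged lid. All its parts share its yaw.
- lid (a joint): Angle of the blue lid in rad: 0 fully down, growing as its front edge rises; starts ajar at 0.3 to 0.7. The stiff, balanced hinge stays where left (2 to 4 N at the front edge moves it). At 0.03 rad it meets a sprung buffer (1.5 N/mm, under the front edge); left alone it rests there, its front 7 mm proud, and it springs back there unless bolted.
- lid_hinge (a point): Middle of the hinge line, which runs along the container's y at x = +110 mm, y = +70 mm, 116 mm above its underside, in the lid plate's mid-thickness. The plate is 240 mm from hinge to front edge, 220 mm wide (container y -40 to +180 mm) and 8 mm thick.
- lid_front (a point): Middle of the lid's front edge, on its top face (240 mm from the hinge); moves with the lid.
- bolt (a joint): Travel in m of the steel barrel bolt on the lid: 0 withdrawn, growing as it slides right (container's -y) to the keeper. Starts at 0 to 0.012; goes home at 0.043 to 0.072 (differs each time, only felt). 12 mm rod, round end; axis 205 mm in front of the hinge, 16 mm above the plate's mid-thickness. Friction 2.5 N. Two steel guides hold it, 12 mm higher than its axis.
- knob (a point): Middle of the bolt's red knob, an upright block 20 (container x) x 14 (along the slide) mm standing on the rod: flat top 18 mm above this point, rod axis 35 mm below it. Moves with bolt and lid. Nothing within 45 mm to either side rises above the guides. About 13 N down here (10 to 17 N) presses the lid from its buffer fully down to a hard stop.
- bolt_tip (a point): Round end of the bolt's rod, on its axis, 85 mm from the knob's middle towards the keeper.
- keeper: Steel keeper on the deck, a socket facing the lid, 32 x 40 x 24 mm. Origin: middle of its mouth; the socket runs along its -y to a hard stop hidden inside, 12 to 32 mm deep (differs each time). Opening 18 wide, 15 mm high for the 12 mm bolt, level with the bolt only when the lid is fully down (1.5 mm to spare above and below; else the bolt strikes the top lip).
- rim: Rubber pad strip on the container's front wall, 12 x 200 x 4 mm, the hard stop on which the lid rests when fully down. Origin: its centre.
- tape: Bystander: roll of tan packing tape, 90 mm across, 25 mm high, lying on the container's deck. Origin: centre of its underside.
- bin: Bystander: small open blue bin, 150 x 100 x 70 mm. Origin: centre of its underside.
- carton: Bystander: small cardboard box, 110 x 90 x 70 mm. Origin: centre of its underside.
- tube: Bystander: black plastic tube standing on end, 40 mm across, 110 mm high. Origin: centre of its underside.
- bracket: Bystander: steel angle bracket, 90 x 40 x 64 mm. Origin: centre of its underside.
- screwdriver: Bystander: screwdriver lying down. Origin: under its middle.
- padlock: Bystander: brass padlock lying flat, 45 x 90 x 20 mm. Origin: centre of its underside.

How it is judged:
On the way, in this order (a step that is already met when the one before it is completed fails the run):
1. the lid is lowered to its buffer or below (angle under 0.06 rad) (value of joint lid below 0.06 rad), for 0.2 s.
2. the bolt is home: its tip within about 2 mm of the stop inside the keeper, with the lid down (angle under 0.018 rad) (distance between bolt_tip and stop_c0 below 0.005 m and value of joint lid below 0.018 rad), for 0.2 s.
At the end, for the whole second after the job is handed in: Released and at rest, the bolt's tip stays within about 2 mm of the hard stop inside the keeper (whose middle lies 3 mm behind its face) and holds the lid down: lid angle under 0.018 rad (all of step 2 and velocity of joint bolt between -0.005 and 0.005 m/s); the robot touches nothing.
It fails at once if the lid is rammed onto its rim pad: more than 20 N on the pad (contact force between rim and anything else above 20 N).
It fails at once if the bolt is rammed into the keeper: more than 20 N on the keeper or on the stop inside it (contact force between any of keeper, stop_c0 and anything else above 20 N).
It fails at once if another thing on the bench or deck is shoved or knocked over (moved more than 30 mm) (distance of any of tape, bin, carton, tube, bracket, screwdriver, padlock from where it was at the start of the episode above 0.03 m).
It also fails if it takes over 61 s, if anything falls off the work surface, if the arm or the gripper's body presses on something with over 40 N, if the wrist force passes 120 N, or if a joint passes its speed limit or range.

ROBOT

A 7-joint arm with a two-finger parallel gripper is mounted at the origin on the work surface. World frame = base frame: x ahead of the robot, y to its left, z up, the work surface at z = 0. Lengths are in m, angles in rad, forces in N, time in s.
With the tool pointing down it reaches from about 0.4 to 0.85 m from the base axis. Payload 10.4 kg.
Tool frame: the origin (TCP) lies between the finger pads; the fingertips stand manip.tcp_to_tips ahead of it and the grasp point (between the pads) lies 2 mm behind it (manip.tcp_to_tips is the distance from the TCP to the fingertips, in m); y points along the fingers, z is the direction in which the jaws open and shut, and the axes are right-handed (so a half turn about y gives the same grasp; the last joint's range is limited). The gripper opens to 85 mm and grips with 20 to 120 N. Pads are 22 mm wide; open, the fingers measure 114 mm over their backs; the gripper's body (76 mm by 85 mm) begins 54 mm behind the grasp point. The pads swing forward as they close: fully open they stand 13 mm farther back than shut.
Start: joints at [-1.352, 0.332, -0.065, 1.46, 0.022, 1.35, -0.088], TCP at [0.15, 0.607, 0.248] pointing down, gripper open.
Joint ranges: [-2.6, 2.6], [-0.5, 2.12], [-1.47, 1.34], [0.16, 2.42], [-1.27, 4.41], [0.06, 2.06], [-2.6, 2.6]. Speed limits (rad/s): [2.22, 2.22, 2.79, 2.79, 3.14, 3.14, 3.14].

INTERFACE

Orientations are given as a unit quaternion [x, y, z, w].
In Python, from workcell import manip gives the robot as it stands. The module is installed in compiled form; this text tells all that it offers.
- The arm moves only by the tool move_arm, never from a script. Its argument "increments" is a list of rows, each an object with "offset": the shift along the tool's x, y, z in m, a list of three; "yaw": the turn about the tool's y in degrees; "jaw": the closure in counts, from 0 (fully open) to 255 (shut). In form: [{"offset": [tx, ty, tz], "yaw": yaw, "jaw": jaw}, ...]. A call has 1 to 10 rows; each row is the pose to reach, as a shift and turn from the pose measured when the call began, along the tool's axes at that moment; what a row does not reach only later rows make up. A row lasts 1/12 s, in which the tool goes at most 41.7 mm and 7.16 degrees, less where a joint would pass 70% of its speed; a pose out of reach is approached as far as the arm can. A call with a gripper value outside its range is refused whole. The fingers move at their own pace and stop on an object; "squeeze" is the grip in N (left out, the last holds). Time passes only in rows, so rows that repeat a pose let the fingers close. It gives the time, the measured TCP pose, the force and the opening at its end, in the units of the state.
- manip.get_obs(): the state, without advancing time (a new reading comes with each control period).
- manip.camera(name): name is "side" or "top" or "wrist"; returns a dict with "pixels" (480x640x3 uint8, red, green, blue), "depth" (480x640 float32, m along the optical axis (not along the pixel's ray), 0 where there is no reading), "intrinsics" (3x3 intrinsics, pixels), "R" (3x3) and "t" (3): a world point X has camera coordinates R X + t; the wrist camera has in their place "mount" (4x4, takes a point from camera to tool coordinates, whose origin is the TCP and whose axes are the tool frame's). Camera axes: x right, y down, z forward; pixel columns grow to the right and rows downward; lengths in m; the calibration is good to about 2 mm. A picture is of the moment at which its call begins: read the wrist's pose just before it.
- manip.hand_in(): hands the job in, once; it reports no verdict.
Trained networks look in a picture, given as the dict that the camera call returned (one of the last four; its "shot" number tells which), for a name from the list of things; names that differ only in an ending like _2 or _b are one class to them, and where a whole thing is asked for, a point or a joint stands for the part that bears it (a point fixed in the world has none). Each returns a list of dicts, best first, with "confidence" (0 to 1); they miss things now and then, are a little off and sometimes report something else, mostly with a low value. They report only what shows in the picture. A call takes as long as a camera call.
- manip.recognise(picture, query): "bbox" ([left, top, right, bottom] in pixels, round what is visible of it).
- manip.spot_point(picture, query): "centre" ([column, row] in pixels: a listed point, or the origin of a listed thing).
The state is a dict: "clock": time; "joint_pos": joint angles; "joint_velocities": joint speeds; "tau": joint torques, N m; "position": TCP position; "ee_rot": TCP orientation; "ft_force": force on the tool from outside, world axes, zero at the start; "torque": the same for the moment, N m; "grip_width": opening from 0.0 (shut) to 1.0 (fully open).
Only numpy, scipy, OpenCV 4.12 (cv2) and the standard library are available. Lean on these libraries where they do the work, as an engineer would, in place of code of your own. Each camera call takes 0.05 s, during which the arm holds its last target. There are 200 camera calls.

## Working session

There is one attempt and no reset: what is moved stays moved. The work goes in short steps, Python scripts to look and compute and a tool call to move; the robot and the scene stay as the last step left them, time stands still between calls to the robot, and variables do not carry over. Pictures are saved under pics/ and viewed, about 8 in all and at most 12, crops included, and the job is handed in when it is done.

Besides the shell and the picture viewer there is one more tool, called after ">>>" by a JSON object that holds its "api" and its "payload". move_arm: Moves the arm, as the interface text tells. Its arguments: {"type":"object","properties":{"increments":{"type":"array","items":{"type":"object","properties":{"offset":{"type":"array","items":{"type":"number"}},"yaw":{"type":"number"},"jaw":{"type":"number"}}}},"squeeze":{"type":"number"}},"required":["increments"]}

```bash
mkdir -p pics
cat > h.py <<'E'
from workcell import manip
import numpy as np, cv2
from scipy.spatial.transform import Rotation as Ro
def ray(c,px,T=None):
    K=np.array(c["intrinsics"]);d=np.linalg.inv(K)@[px[0],px[1],1]
    return d
def pt(c,px,obs=None,z=None):
    d=ray(c,px)
    if z is None:
        u,v=int(round(px[0])),int(round(px[1]))
        w=c["depth"][max(v-1,0):v+2,max(u-1,0):u+2];w=w[w>0];z=np.median(w) if len(w) else 0
    p=d*z
    if "R" in c: return np.array(c["R"]).T@(p-np.array(c["t"]))
    m=np.array(c["mount"]);p=m[:3,:3]@p+m[:3,3]
    return Ro.from_quat(obs["ee_rot"]).apply(p)+obs["position"]
def state():
    o=manip.get_obs();print("t",round(o["clock"],2),"pos",np.round(o["position"],4),"F",np.round(o["ft_force"],1),"w",round(o["grip_width"],3));print(np.round(Ro.from_quat(o["ee_rot"]).as_matrix(),3));return o
E
python3 - <<'E'
from h import *
o=state();print(manip.tcp_to_tips)
for n in["side","top"]:
    c=manip.camera(n);cv2.imwrite(f"pics/{n}0.png",c["pixels"][:,:,::-1])
    print(n,"cam at",-np.array(c["R"]).T@c["t"])
    for q in["lid_hinge","lid_front","knob","bolt_tip","keeper","rim","crate","tape","tube","carton","bin","bracket"]:
        for r in manip.spot_point(c,q)[:1]: print(q,np.round(r["centre"]),round(r["confidence"],2),np.round(pt(c,r["centre"]),3))
E
```

```text
t 0.0 pos [0.1496 0.6065 0.2475] F [ 0.1  0.8 -0. ] w 0.998
[[ 0.971 -0.     0.239]
 [-0.239 -0.001  0.971]
 [ 0.    -1.    -0.001]]
0.017
side cam at [ 0.42072477 -0.83129088  0.85386129]
lid_hinge [385. 210.] 0.86 [0.709 0.098 0.125]
lid_front [310. 196.] 0.85 [0.513 0.071 0.203]
knob [330. 186.] 0.55 [0.555 0.049 0.243]
bolt_tip [340. 219.] 0.6 [ 0.57  -0.027  0.206]
keeper [334. 259.] 0.64 [ 0.549 -0.089  0.143]
rim [303. 227.] 0.61 [0.494 0.064 0.116]
crate [358. 268.] 0.82 [ 0.604 -0.1    0.12 ]
tape [404. 262.] 0.67 [ 0.703 -0.116  0.145]
tube [229. 434.] 0.9 [ 0.315 -0.414  0.038]
carton [406. 443.] 0.75 [ 0.622 -0.481  0.07 ]
bin [303. 461.] 0.86 [ 0.444 -0.462  0.004]
bracket [328. 181.] 0.58 [0.553 0.052 0.256]
top cam at [2.76604222e-01 4.59430358e-04 1.28883151e+00]
lid_hinge [275. 159.] 0.66 [0.713 0.121 0.12 ]
lid_front [291. 237.] 0.62 [0.508 0.061 0.207]
knob [292. 211.] 0.66 [0.552 0.06  0.258]
bolt_tip [334. 214.] 0.79 [ 0.562 -0.028  0.219]
keeper [347. 227.] 0.93 [ 0.56  -0.062  0.121]
rim [294. 255.] 0.97 [0.487 0.056 0.111]
tape [359. 166.] 0.55 [ 0.713 -0.082  0.122]
tube [466. 348.] 0.87 [ 0.31  -0.376  0.013]
carton [491. 222.] 0.68 [ 0.613 -0.414  0.07 ]
bin [496. 297.] 0.98 [ 0.441 -0.45   0.004]
bracket [149. 205.] 0.88 [0.607 0.444 0.005]
```

Run:
```python
import cv2,numpy as np
a=cv2.imread("pics/side0.png")[120:320,220:480];b=cv2.imread("pics/top0.png")[120:320,150:450]
a=cv2.resize(a,None,fx=1.5,fy=1.5);b=cv2.resize(b,None,fx=1.33,fy=1.5)
cv2.imwrite("pics/ab.png",np.hstack([a,b]))
```

```text
(no output)
```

View pics/ab.png

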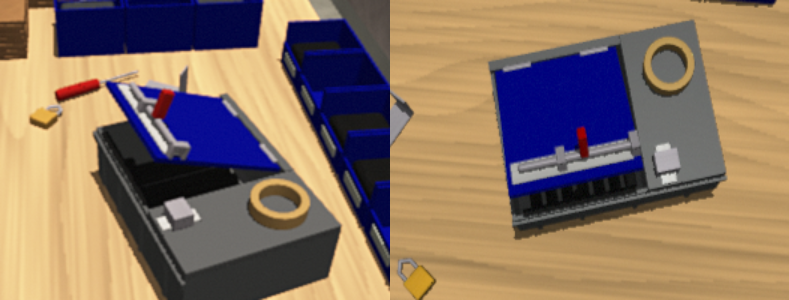

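```bash
cat > fit.py <<'E'
from h import *
from scipy.optimize import least_squares
def model(p):
    cx,cy,yaw,th,ky,my=p
    def L(a,h,y): return np.array([.11-a*np.cos(th)-(-h*-np.sin(th)) if 0 else .11-a*np.cos(th)+h*np.sin(th),y,.116+a*np.sin(th)+h*np.cos(th)])
    P=dict(lid_hinge=L(0,0,.07),lid_front=L(.24,.004,.07),knob=L(.205,.051,ky),bolt_tip=L(.205,.016,ky-.085),keeper=np.array([-.095,my,.132]),rim=np.array([-.124,.07,.110]))
    R=Ro.from_euler("z",yaw).as_matrix()
    return {k:R@v+[cx,cy,0] for k,v in P.items()}
def fit(cams):
    ob=[]
    for c in cams:
        for q in["lid_hinge","lid_front","knob","bolt_tip","keeper","rim"]:
            for r in manip.spot_point(c,q)[:1]:
                if r["confidence"]>.4: ob.append((c,q,np.array(r["centre"])))
    def res(p):
        P=model(p);o=[]
        for c,q,uv in ob:
            x=np.array(c["R"])@P[q]+c["t"];x=np.array(c["intrinsics"])@x
            o+=list(x[:2]/x[2]-uv)
        return np.array(o)
    s=least_squares(res,[.6,.03,.24,.4,.07,-.05],loss="soft_l1")
    for (c,q,uv),e in zip(ob,res(s.x).reshape(-1,2)): print(q,np.round(e,1))
    return s.x
if __name__=="__main__":
    p=fit([manip.camera("side"),manip.camera("top")])
    print("cx cy yaw th ky my",np.round(p,4))
    for k,v in model(p).items(): print(k,np.round(v,4))
    q=p.copy();q[3]=0
    for k,v in model(q).items(): print("closed",k,np.round(v,4))
E
python3 fit.py; python3 -c "
from h import *
state()"
```

```text
lid_hinge [ 3.9 -2.5]
lid_front [-3.8 -2.3]
knob [ 0.2 -0.4]
bolt_tip [-0.4  2. ]
keeper [-0.5 -2.2]
rim [0.6 2.7]
lid_hinge [-1.3 -0.1]
lid_front [-0.2 -0.2]
knob [-0.2  0.2]
keeper [2.7 1.2]
rim [ 2.5 -1.8]
cx cy yaw th ky my [ 0.6277  0.0197  0.2886  0.4048  0.0557 -0.0623]
lid_hinge [0.7132 0.1181 0.116 ]
lid_front [0.5032 0.0558 0.2142]
knob [0.5559 0.0564 0.2436]
bolt_tip [ 0.5669 -0.029   0.2114]
keeper [ 0.5544 -0.0671  0.132 ]
rim [0.4889 0.0515 0.11  ]
closed lid_hinge [0.7132 0.1181 0.116 ]
closed lid_front [0.4831 0.0498 0.12  ]
closed knob [0.5208 0.046  0.167 ]
closed bolt_tip [ 0.545  -0.0355  0.132 ]
closed keeper [ 0.5544 -0.0671  0.132 ]
closed rim [0.4889 0.0515 0.11  ]
t 2.0 pos [0.1496 0.6068 0.2483] F [ 0.3 -0.1 -0.1] w 0.996
[[ 0.971  0.     0.239]
 [-0.239  0.     0.971]
 [ 0.    -1.     0.   ]]
```

Run:
```python
from h import *
c=manip.camera("top")
K=np.array(c["intrinsics"]);d=c["depth"];v,u=np.mgrid[:480,:640]
P=np.stack([(u-K[0,2])/K[0,0]*d,(v-K[1,2])/K[1,1]*d,d],-1)
W=(P-np.array(c["t"]))@np.array(c["R"])
px=c["pixels"].astype(int)
red=(px[...,0]>120)&(px[...,1]<60)&(px[...,2]<60)&(W[...,2]>.18)&(abs(W[...,0]-.56)<.1)&(abs(W[...,1]-.05)<.15)
print("red",red.sum(),"top pts",np.round(np.percentile(W[red],[2,50,98],axis=0),3) if red.any() else 0)
grey=(px.max(-1)-px.min(-1)<25)
m=((d>0)&(abs(W[...,2]-.12)<.012)&(W[...,0]>.4)&(W[...,0]<.85)&(abs(W[...,1])<.3)).astype(np.uint8)
n,l,s,_=cv2.connectedComponentsWithStats(m);i=1+np.argmax(s[1:,4])
Q=W[l==i];print(len(Q),np.median(Q[:,2]))
r=cv2.minAreaRect((Q[:,:2]*1000).astype(np.float32));print(r,np.round(cv2.boxPoints(r)))
# lid plane: blue
b=(px[...,2]>90)&(px[...,0]<60)&(px[...,1]<80)&(W[...,2]>.1)&(abs(W[...,0]-.62)<.15)&(abs(W[...,1]-.07)<.2)
Q=W[b];k=Q.mean(0);nrm=np.linalg.svd(Q-k,full_matrices=0)[2][2];nrm*=np.sign(nrm[2]);print("lid",b.sum(),nrm,k,"tilt",np.arccos(nrm[2]),"yaw",np.arctan2(nrm[1],nrm[0]))
cv2.imwrite("pics/topc.png",px[:,:,::-1])
```

```text
red 43 top pts [[0.55  0.051 0.252]
 [0.558 0.058 0.257]
 [0.567 0.064 0.261]]
6632 0.12029615462334799
((626.8757934570312, 25.052703857421875), (261.4118957519531, 382.41943359375), 15.235469818115234) [[ 451.  175.]
 [ 551. -194.]
 [ 803. -125.]
 [ 703.  244.]]
lid 6446 [0.3567509  0.10135172 0.92868543] [0.61529105 0.09703718 0.1606921 ] tilt 0.3799439386284904 yaw 0.2768034264763537[ WARN:0@0.750] global loadsave.cpp:1063 imwrite_ Unsupported depth image for selected encoder is fallbacked to CV_8U.
```

>>> {"api": "move_arm", "payload": {"increments": [{"offset":[0,-0.04,0],"yaw":-7,"jaw":60},{"offset":[0,-0.08,0],"yaw":-14,"jaw":60},{"offset":[0,-0.11,0],"yaw":-21,"jaw":60},{"offset":[0.03,-0.11,-0.02],"yaw":-24,"jaw":60},{"offset":[0.06,-0.11,-0.045],"yaw":-24,"jaw":60},{"offset":[0.09,-0.11,-0.07],"yaw":-24,"jaw":60},{"offset":[0.12,-0.11,-0.095],"yaw":-24,"jaw":60},{"offset":[0.15,-0.11,-0.12],"yaw":-24,"jaw":60},{"offset":[0.18,-0.11,-0.145],"yaw":-24,"jaw":60},{"offset":[0.21,-0.11,-0.17],"yaw":-24,"jaw":60}], "squeeze": 30}}

```text
clock: 2.88
position: [0.3136, 0.3897, 0.3585]
ee_rot: [-0.704, -0.063, 0.062, 0.705]
ft_force: [1.1, 0.7, 0.5]
grip_width: 0.763
```

>>> {"api": "move_arm", "payload": {"increments": [{"offset":[0.018,0,-0.037],"yaw":-5,"jaw":60},{"offset":[0.036,0,-0.074],"yaw":-5,"jaw":60},{"offset":[0.054,0,-0.111],"yaw":-5,"jaw":60},{"offset":[0.072,0,-0.148],"yaw":-5,"jaw":60},{"offset":[0.09,0,-0.185],"yaw":-5,"jaw":60},{"offset":[0.108,0,-0.222],"yaw":-5,"jaw":60},{"offset":[0.126,0,-0.259],"yaw":-5,"jaw":60},{"offset":[0.144,0,-0.296],"yaw":-5,"jaw":60},{"offset":[0.162,0,-0.333],"yaw":-5,"jaw":60},{"offset":[0.179,0,-0.37],"yaw":-5,"jaw":60}]}}

```text
clock: 3.72
position: [0.5559, 0.0552, 0.3587]
ee_rot: [-0.701, -0.094, 0.093, 0.701]
ft_force: [0.6, 0.8, 0.5]
grip_width: 0.766
```

>>> {"api": "move_arm", "payload": {"increments": [{"offset":[0,0,0],"yaw":0,"jaw":60},{"offset":[0,0,0],"yaw":0,"jaw":60}]}}

```text
clock: 3.88
position: [0.5567, 0.0524, 0.3585]
ee_rot: [0.701, 0.092, -0.091, -0.701]
ft_force: [0.0, 1.0, -0.6]
grip_width: 0.769
```

Run:
```python
from h import *
o=state();c=manip.camera("wrist");cv2.imwrite("pics/w1.png",c["pixels"].astype(np.uint8)[:,:,::-1])
R=Ro.from_quat(o["ee_rot"]).as_matrix()
K=np.array(c["intrinsics"]);d=c["depth"];v,u=np.mgrid[:480,:640];px=c["pixels"].astype(int)
red=(px[...,0]>110)&(px[...,1]<60)&(px[...,2]<60)&(d>0)
P=np.stack([(u-K[0,2])/K[0,0]*d,(v-K[1,2])/K[1,1]*d,d],-1)[red]
m=np.array(c["mount"]);T=P@m[:3,:3].T+m[:3,3];W=T@R.T+o["position"]
i=W[:,2]>.15;T=T[i];W=W[i];print("red",len(W));print(np.round(np.percentile(W,[2,50,98],axis=0),4));print("tool",np.round(np.percentile(T,[2,50,98],axis=0),4))
top=W[:,2]>np.percentile(W[:,2],98)-.012
print("top",np.round(W[top].mean(0),4),np.round(T[top].mean(0),4))
for q in["knob","bolt_tip","keeper"]:
    for r in manip.spot_point(c,q)[:1]: print(q,np.round(r["centre"]),round(r["confidence"],2),np.round(pt(c,r["centre"],o),3))
```

```text
t 3.88 pos [0.5567 0.0524 0.3585] F [ 0.   1.  -0.6] w 0.769
[[ 0.966  0.001 -0.257]
 [ 0.257 -0.     0.966]
 [ 0.001 -1.    -0.   ]]
red 78
[[0.5505 0.0492 0.2535]
 [0.553  0.0547 0.259 ]
 [0.5663 0.0604 0.2608]]
tool [[-0.0055  0.0978 -0.0022]
 [-0.0035  0.0995  0.0028]
 [ 0.0103  0.105   0.0074]]
top [0.5551 0.0546 0.2585] [-0.0011  0.1     0.0026]
knob [326. 233.] 0.9 [0.548 0.051 0.251]
bolt_tip [227. 215.] 0.62 [ 0.562 -0.028  0.221]
keeper [550. 286.] 0.71 [0.608 0.437 0.004]
```

View pics/w1.png

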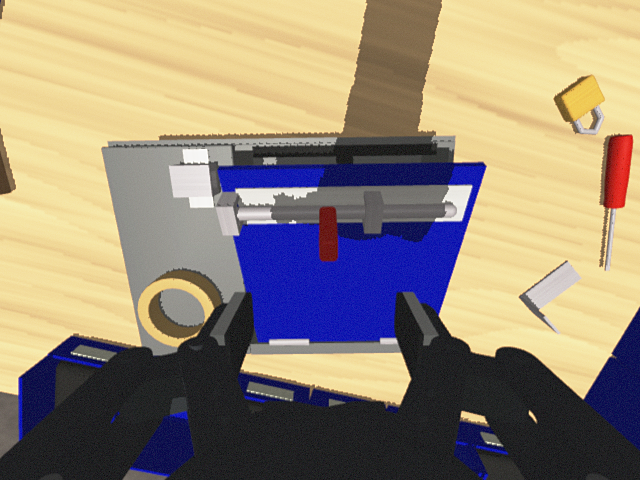

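>>> {"api": "move_arm", "payload": {"increments": [{"offset":[-0.003,0.03,0.0026],"yaw":0,"jaw":60},{"offset":[-0.006,0.06,0.0026],"yaw":0,"jaw":60},{"offset":[-0.006,0.09,0.0026],"yaw":0,"jaw":60},{"offset":[-0.006,0.112,0.0026],"yaw":0,"jaw":60},{"offset":[-0.006,0.112,0.0026],"yaw":0,"jaw":60},{"offset":[-0.006,0.112,0.0026],"yaw":0,"jaw":140},{"offset":[-0.006,0.112,0.0026],"yaw":0,"jaw":180},{"offset":[-0.006,0.112,0.0026],"yaw":0,"jaw":200},{"offset":[-0.006,0.112,0.0026],"yaw":0,"jaw":220},{"offset":[-0.006,0.112,0.0026],"yaw":0,"jaw":240}], "squeeze": 30}}

```text
clock: 4.92
position: [0.5496, 0.0576, 0.2481]
ee_rot: [-0.7, -0.095, 0.093, 0.701]
ft_force: [-1.6, -2.1, 3.4]
grip_width: 0.158
```

>>> {"api": "move_arm", "payload": {"increments": [{"offset":[0,0,0],"yaw":0,"jaw":240},{"offset":[0,0,0],"yaw":0,"jaw":240},{"offset":[0,0,0],"yaw":0,"jaw":240},{"offset":[0,0,0],"yaw":0,"jaw":240}]}}

```text
clock: 5.25
position: [0.5497, 0.0577, 0.2483]
ee_rot: [-0.7, -0.095, 0.093, 0.701]
ft_force: [0.0, -0.6, 2.8]
grip_width: 0.154
```

Run:
```python
from h import *
o=state();c=manip.camera("wrist");a=c["pixels"].astype(np.uint8)[:,:,::-1]
s=manip.camera("side")["pixels"].astype(np.uint8)[100:300,200:420,::-1]
cv2.imwrite("pics/w2.png",np.hstack([cv2.resize(a,(480,360)),cv2.resize(s,(320,360))]))
```

```text
t 5.25 pos [0.5497 0.0577 0.2483] F [ 0.  -0.6  2.8] w 0.154
[[ 0.965  0.003 -0.264]
 [ 0.264  0.002  0.965]
 [ 0.003 -1.     0.001]]
```

View pics/w2.png

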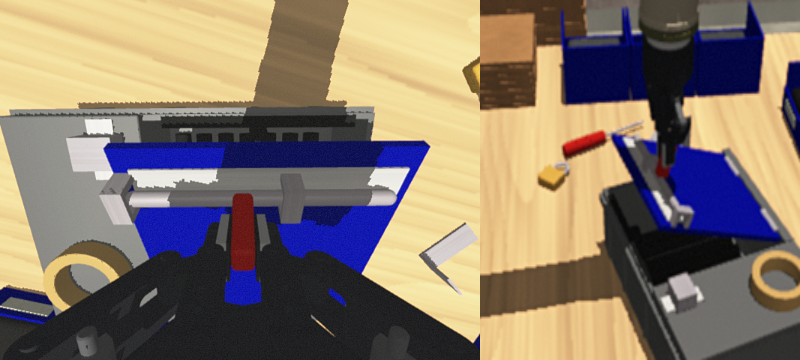

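>>> {"api": "move_arm", "payload": {"increments": [{"offset":[-0.0045,0.0062,0],"yaw":0,"jaw":240},{"offset":[-0.0089,0.0126,0],"yaw":0,"jaw":240},{"offset":[-0.013,0.019,0],"yaw":0,"jaw":240},{"offset":[-0.017,0.0258,0],"yaw":0,"jaw":240},{"offset":[-0.0207,0.0325,0],"yaw":0,"jaw":240},{"offset":[-0.0241,0.0396,0],"yaw":0,"jaw":240},{"offset":[-0.0272,0.0465,0],"yaw":0,"jaw":240},{"offset":[-0.0301,0.0538,0],"yaw":0,"jaw":240},{"offset":[-0.0301,0.0538,0],"yaw":0,"jaw":240}]}}

```text
clock: 6.1
position: [0.5199, 0.0495, 0.1926]
ee_rot: [-0.7, -0.095, 0.093, 0.701]
ft_force: [2.4, -1.2, -1.2]
grip_width: 0.159
```

>>> {"api": "move_arm", "payload": {"increments": [{"offset":[-0.001,0.003,0],"yaw":0,"jaw":240},{"offset":[-0.002,0.006,0],"yaw":0,"jaw":240},{"offset":[-0.003,0.008,0],"yaw":0,"jaw":240},{"offset":[-0.004,0.01,0],"yaw":0,"jaw":240},{"offset":[-0.004,0.011,0],"yaw":0,"jaw":240},{"offset":[-0.004,0.011,0],"yaw":0,"jaw":240},{"offset":[-0.004,0.011,0],"yaw":0,"jaw":240}]}}

```text
clock: 6.68
position: [0.5161, 0.0484, 0.1815]
ee_rot: [-0.701, -0.095, 0.093, 0.701]
ft_force: [3.0, -2.4, -1.3]
grip_width: 0.161
```

```bash
cat > lid.py <<'E'
from h import *
o=state();s=manip.camera("side");c=s
K=np.array(c["intrinsics"]);d=c["depth"];v,u=np.mgrid[:480,:640];px=c["pixels"].astype(int)
P=np.stack([(u-K[0,2])/K[0,0]*d,(v-K[1,2])/K[1,1]*d,d],-1);W=(P-np.array(c["t"]))@np.array(c["R"])
b=(d>0)&(px[...,2]>70)&(px[...,0]<60)&(px[...,1]<80)&(W[...,2]>.105)&(W[...,2]<.3)&(abs(W[...,0]-.62)<.15)&(abs(W[...,1]-.07)<.2)
Q=W[b];k=Q.mean(0);n=np.linalg.svd(Q-k,full_matrices=0)[2][2];n*=np.sign(n[2]);print("lid",b.sum(),np.round(n,4),np.round(k,3))
cr=lambda X:np.stack([(X[:,0]-.627)*.965+(X[:,1]-.025)*.263,-(X[:,0]-.627)*.263+(X[:,1]-.025)*.965,X[:,2]],-1)
C=cr(Q);f=np.polyfit(C[:,0],C[:,2],1);print("theta",-f[0],"TCP crate",np.round(cr(np.array([o["position"]])),4))
import sys
if len(sys.argv)>1:
    w=manip.camera("wrist")["pixels"].astype(np.uint8)[:,:,::-1]
    cv2.imwrite(sys.argv[1],np.hstack([cv2.resize(w,(480,360)),cv2.resize(px.astype(np.uint8)[150:300,250:400,::-1],(320,360))]))
E
python3 lid.py pics/w3.png
```

```text
t 6.68 pos [0.5161 0.0484 0.1815] F [ 3.  -2.4 -1.3] w 0.161
[[ 0.965  0.001 -0.264]
 [ 0.264  0.001  0.965]
 [ 0.002 -1.     0.001]]
lid 3584 [0.0356 0.0079 0.9993] [0.627 0.074 0.123]
theta 0.035918915680428175 TCP crate [[-0.1009  0.0517  0.1815]]
```

View pics/w3.png

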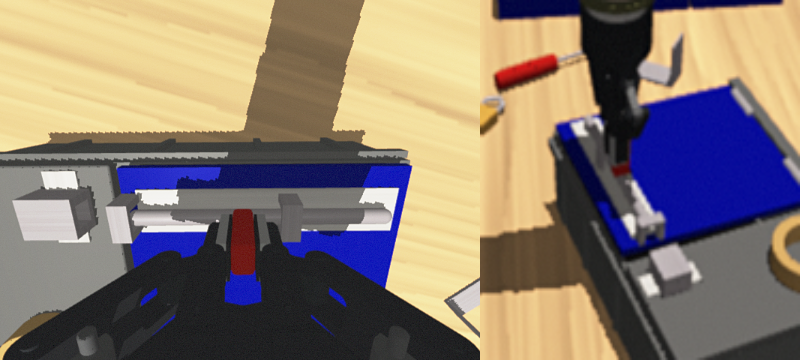

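>>> {"api": "move_arm", "payload": {"increments": [{"offset":[0,0.001,0],"yaw":0,"jaw":240},{"offset":[0,0.002,0],"yaw":0,"jaw":240},{"offset":[0,0.003,0],"yaw":0,"jaw":240},{"offset":[0,0.004,0],"yaw":0,"jaw":240},{"offset":[0,0.004,0],"yaw":0,"jaw":240}], "squeeze": 40}}

```text
clock: 7.2
position: [0.5152, 0.0481, 0.1776]
ee_rot: [-0.7, -0.094, 0.094, 0.701]
ft_force: [-5.8, -2.6, 8.4]
grip_width: 0.151
```

>>> {"api": "move_arm", "payload": {"increments": [{"offset":[0,0.001,0],"yaw":0,"jaw":240},{"offset":[0,0.0015,0],"yaw":0,"jaw":240},{"offset":[0,0.0015,0],"yaw":0,"jaw":240}]}}

```text
clock: 7.45
position: [0.515, 0.048, 0.1768]
ee_rot: [-0.7, -0.094, 0.094, 0.701]
ft_force: [-4.2, -1.8, 9.5]
grip_width: 0.153
```

>>> {"api": "move_arm", "payload": {"increments": [{"offset":[-0.001,0.001,0],"yaw":0,"jaw":240},{"offset":[-0.001,0.002,0],"yaw":0,"jaw":240},{"offset":[-0.001,0.002,0],"yaw":0,"jaw":240}]}}

```text
clock: 7.7
position: [0.5146, 0.048, 0.1759]
ee_rot: [-0.7, -0.094, 0.094, 0.702]
ft_force: [-0.5, -0.4, 10.0]
grip_width: 0.153
```

```bash
python3 lid.py
```

```text
t 7.7 pos [0.5146 0.048  0.1759] F [-0.5 -0.4 10. ] w 0.153
[[ 0.965  0.001 -0.263]
 [ 0.263  0.002  0.965]
 [ 0.001 -1.     0.002]]
lid 3637 [0.0106 0.0015 0.9999] [0.627 0.074 0.121]
theta 0.010306757087509909 TCP crate [[-0.1024  0.0517  0.1759]]
```

>>> {"api": "move_arm", "payload": {"increments": [{"offset":[0,0.001,0],"yaw":0,"jaw":240},{"offset":[0,0.002,0],"yaw":0,"jaw":240},{"offset":[0,0.0025,0],"yaw":0,"jaw":240},{"offset":[0,0.0025,0],"yaw":0,"jaw":240}]}}

```text
clock: 8.08
position: [0.5144, 0.0479, 0.1744]
ee_rot: [-0.7, -0.094, 0.094, 0.702]
ft_force: [-5.6, -2.8, 13.3]
grip_width: 0.154
```

```bash
python3 lid.py
```

```text
t 8.08 pos [0.5144 0.0479 0.1744] F [-5.6 -2.8 13.3] w 0.154
[[ 0.965  0.    -0.263]
 [ 0.263  0.003  0.965]
 [ 0.001 -1.     0.003]]
lid 3647 [ 4.4e-03 -7.0e-04  1.0e+00] [0.627 0.074 0.12 ]
theta 0.0036210424709664985 TCP crate [[-0.1026  0.0517  0.1744]]
```

>>> {"api": "move_arm", "payload": {"increments": [{"offset":[-0.001,0.001,0],"yaw":0,"jaw":240},{"offset":[-0.001,0.002,0],"yaw":0,"jaw":240},{"offset":[-0.001,0.002,0],"yaw":0,"jaw":240}]}}

```text
clock: 8.38
position: [0.5143, 0.0478, 0.1744]
ee_rot: [-0.7, -0.095, 0.093, 0.702]
ft_force: [-3.2, -2.6, 17.7]
grip_width: 0.151
```

```bash
python3 lid.py
```

```text
t 8.38 pos [0.5143 0.0478 0.1744] F [-3.2 -2.6 17.7] w 0.151
[[ 0.965  0.002 -0.263]
 [ 0.263  0.004  0.965]
 [ 0.003 -1.     0.003]]
lid 3651 [5.2e-03 5.0e-04 1.0e+00] [0.627 0.075 0.12 ]
theta 0.0049004304016698145 TCP crate [[-0.1027  0.0517  0.1744]]
```

>>> {"api": "move_arm", "payload": {"increments": [{"offset":[-0.0005,0.0018,-0.002],"yaw":0,"jaw":240},{"offset":[-0.0005,0.0018,-0.004],"yaw":0,"jaw":240},{"offset":[-0.0005,0.0018,-0.007],"yaw":0,"jaw":240},{"offset":[-0.0005,0.0018,-0.01],"yaw":0,"jaw":240},{"offset":[-0.0005,0.0018,-0.012],"yaw":0,"jaw":240}]}}

```text
clock: 8.85
position: [0.5174, 0.037, 0.1744]
ee_rot: [-0.699, -0.096, 0.093, 0.703]
ft_force: [-5.6, 0.5, 19.3]
grip_width: 0.157
```

```bash
python3 lid.py pics/w4.png
```

```text
t 8.85 pos [0.5174 0.037  0.1744] F [-5.6  0.5 19.3] w 0.157
[[ 0.965  0.004 -0.264]
 [ 0.264  0.006  0.965]
 [ 0.005 -1.     0.005]]
lid 3592 [4.1e-03 4.0e-04 1.0e+00] [0.628 0.075 0.12 ]
theta 0.0038564281417475094 TCP crate [[-0.1026  0.0404  0.1744]]
```

View pics/w4.png

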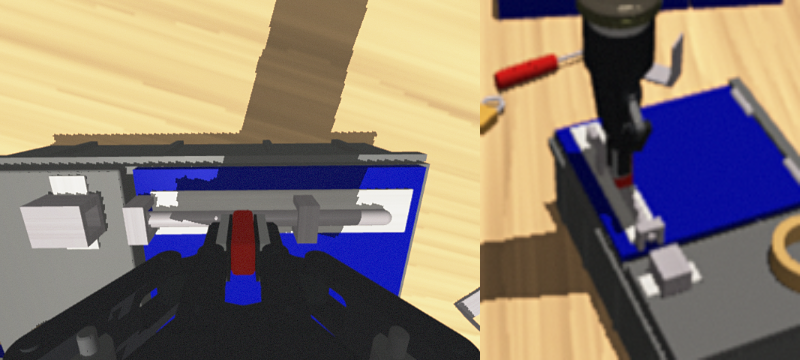

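>>> {"api": "move_arm", "payload": {"increments": [{"offset":[-0.0005,0.0014,-0.002],"yaw":0,"jaw":240},{"offset":[-0.0005,0.0014,-0.004],"yaw":0,"jaw":240},{"offset":[-0.0005,0.0014,-0.006],"yaw":0,"jaw":240},{"offset":[-0.0005,0.0014,-0.008],"yaw":0,"jaw":240},{"offset":[-0.0005,0.0014,-0.01],"yaw":0,"jaw":240}]}}

```text
clock: 9.37
position: [0.52, 0.0278, 0.1744]
ee_rot: [-0.698, -0.096, 0.092, 0.703]
ft_force: [-4.0, 1.6, 16.5]
grip_width: 0.152
```

>>> {"api": "move_arm", "payload": {"increments": [{"offset":[-0.0005,0.0015,-0.001],"yaw":0,"jaw":240},{"offset":[-0.0005,0.0015,-0.002],"yaw":0,"jaw":240},{"offset":[-0.0005,0.0015,-0.003],"yaw":0,"jaw":240}]}}

```text
clock: 9.62
position: [0.5205, 0.0258, 0.1744]
ee_rot: [-0.698, -0.097, 0.092, 0.704]
ft_force: [-5.1, 1.3, 17.5]
grip_width: 0.153
```

>>> {"api": "move_arm", "payload": {"increments": [{"offset":[-0.0005,0.0015,-0.001],"yaw":0,"jaw":240},{"offset":[-0.0005,0.0015,-0.002],"yaw":0,"jaw":240},{"offset":[-0.0005,0.0015,-0.003],"yaw":0,"jaw":240}]}}

```text
clock: 9.87
position: [0.5211, 0.0238, 0.1744]
ee_rot: [-0.697, -0.098, 0.092, 0.704]
ft_force: [-5.0, 1.9, 15.4]
grip_width: 0.153
```

>>> {"api": "move_arm", "payload": {"increments": [{"offset":[-0.0005,0.0017,-0.001],"yaw":0,"jaw":240},{"offset":[-0.0005,0.0017,-0.002],"yaw":0,"jaw":240},{"offset":[-0.0005,0.0017,-0.003],"yaw":0,"jaw":240}]}}

```text
clock: 10.12
position: [0.5217, 0.0216, 0.1743]
ee_rot: [-0.696, -0.098, 0.092, 0.705]
ft_force: [-6.3, 0.6, 19.5]
grip_width: 0.152
```

>>> {"api": "move_arm", "payload": {"increments": [{"offset":[-0.0005,0.0017,-0.001],"yaw":0,"jaw":240},{"offset":[-0.0005,0.0017,-0.002],"yaw":0,"jaw":240},{"offset":[-0.0005,0.0017,-0.003],"yaw":0,"jaw":240}]}}

```text
clock: 10.37
position: [0.5223, 0.0194, 0.1743]
ee_rot: [-0.696, -0.099, 0.092, 0.705]
ft_force: [-5.1, 0.7, 18.3]
grip_width: 0.158
```

>>> {"api": "move_arm", "payload": {"increments": [{"offset":[-0.0005,0.0017,-0.001],"yaw":0,"jaw":240},{"offset":[-0.0005,0.0017,-0.002],"yaw":0,"jaw":240},{"offset":[-0.0005,0.0017,-0.003],"yaw":0,"jaw":240}]}}

```text
clock: 10.62
position: [0.5229, 0.0172, 0.1743]
ee_rot: [-0.695, -0.099, 0.092, 0.706]
ft_force: [-5.8, 1.3, 19.3]
grip_width: 0.157
```

```bash
python3 lid.py pics/w5.png
```

```text
t 10.62 pos [0.5229 0.0172 0.1743] F [-5.8  1.3 19.3] w 0.157
[[ 0.963  0.009 -0.268]
 [ 0.268  0.016  0.963]
 [ 0.013 -1.     0.013]]
lid 3436 [0.0108 0.002  0.9999] [0.632 0.075 0.12 ]
theta 0.010666901777958452 TCP crate [[-0.1025  0.0198  0.1743]]
```

View pics/w5.png

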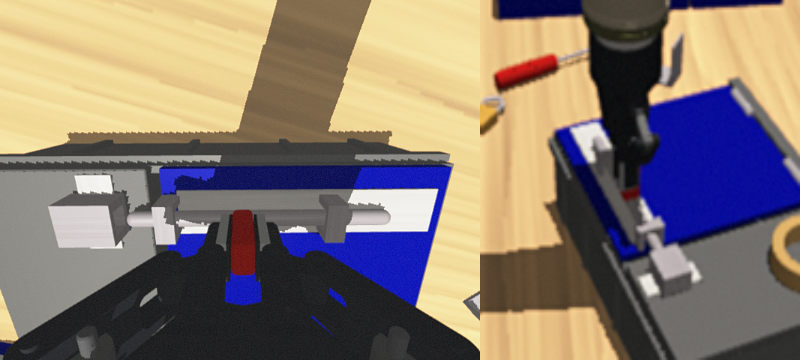

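>>> {"api": "move_arm", "payload": {"increments": [{"offset":[-0.0005,0.0017,-0.001],"yaw":0,"jaw":240},{"offset":[-0.0005,0.0017,-0.002],"yaw":0,"jaw":240},{"offset":[-0.0005,0.0017,-0.0027],"yaw":0,"jaw":240}]}}

```text
clock: 10.97
position: [0.5235, 0.015, 0.1743]
ee_rot: [-0.695, -0.1, 0.092, 0.706]
ft_force: [-6.9, 1.1, 19.5]
grip_width: 0.155
```

>>> {"api": "move_arm", "payload": {"increments": [{"offset":[-0.0005,0.0017,-0.001],"yaw":0,"jaw":240},{"offset":[-0.0005,0.0017,-0.002],"yaw":0,"jaw":240},{"offset":[-0.0005,0.0017,-0.0027],"yaw":0,"jaw":240}]}}

```text
clock: 11.22
position: [0.5241, 0.0129, 0.1743]
ee_rot: [-0.694, -0.101, 0.091, 0.707]
ft_force: [-6.4, 1.2, 20.1]
grip_width: 0.157
```

>>> {"api": "move_arm", "payload": {"increments": [{"offset":[-0.0005,0.0017,-0.001],"yaw":0,"jaw":240},{"offset":[-0.0005,0.0017,-0.002],"yaw":0,"jaw":240},{"offset":[-0.0005,0.0017,-0.0027],"yaw":0,"jaw":240}]}}

```text
clock: 11.47
position: [0.5247, 0.0109, 0.1743]
ee_rot: [-0.694, -0.101, 0.091, 0.707]
ft_force: [-5.8, -0.1, 20.2]
grip_width: 0.151
```

>>> {"api": "move_arm", "payload": {"increments": [{"offset":[-0.0007,0.0015,-0.001],"yaw":0,"jaw":240},{"offset":[-0.0007,0.0015,-0.0018],"yaw":0,"jaw":240},{"offset":[-0.0007,0.0015,-0.0022],"yaw":0,"jaw":240}]}}

```text
clock: 11.72
position: [0.525, 0.0094, 0.1744]
ee_rot: [-0.693, -0.102, 0.091, 0.708]
ft_force: [-4.7, 1.4, 16.2]
grip_width: 0.154
```

>>> {"api": "move_arm", "payload": {"increments": [{"offset":[-0.0007,0.0015,-0.001],"yaw":0,"jaw":240},{"offset":[-0.0007,0.0015,-0.0018],"yaw":0,"jaw":240},{"offset":[-0.0007,0.0015,-0.0022],"yaw":0,"jaw":240}]}}

```text
clock: 11.97
position: [0.5255, 0.0078, 0.1744]
ee_rot: [-0.693, -0.103, 0.091, 0.708]
ft_force: [-3.7, 1.3, 16.3]
grip_width: 0.149
```

>>> {"api": "move_arm", "payload": {"increments": [{"offset":[-0.0007,0.0015,-0.001],"yaw":0,"jaw":240},{"offset":[-0.0007,0.0015,-0.0018],"yaw":0,"jaw":240},{"offset":[-0.0007,0.0015,-0.0022],"yaw":0,"jaw":240}]}}

```text
clock: 12.22
position: [0.5259, 0.0063, 0.1744]
ee_rot: [-0.692, -0.103, 0.09, 0.708]
ft_force: [-4.1, 1.7, 16.5]
grip_width: 0.158
```

>>> {"api": "move_arm", "payload": {"increments": [{"offset":[-0.0007,0.0016,-0.001],"yaw":0,"jaw":240},{"offset":[-0.0007,0.0016,-0.0018],"yaw":0,"jaw":240},{"offset":[-0.0007,0.0016,-0.0024],"yaw":0,"jaw":240}]}}

```text
clock: 12.47
position: [0.5264, 0.0046, 0.1743]
ee_rot: [-0.692, -0.104, 0.09, 0.709]
ft_force: [-4.6, 0.8, 16.9]
grip_width: 0.154
```

>>> {"api": "move_arm", "payload": {"increments": [{"offset":[-0.0007,0.0016,-0.001],"yaw":0,"jaw":240},{"offset":[-0.0007,0.0016,-0.0018],"yaw":0,"jaw":240},{"offset":[-0.0007,0.0016,-0.0024],"yaw":0,"jaw":240}]}}

```text
clock: 12.72
position: [0.5268, 0.0028, 0.1743]
ee_rot: [-0.691, -0.105, 0.09, 0.709]
ft_force: [-4.0, 1.5, 17.4]
grip_width: 0.156
```

>>> {"api": "move_arm", "payload": {"increments": [{"offset":[-0.0007,0.0016,-0.001],"yaw":0,"jaw":240},{"offset":[-0.0007,0.0016,-0.0018],"yaw":0,"jaw":240},{"offset":[-0.0007,0.0016,-0.0024],"yaw":0,"jaw":240}]}}

```text
clock: 12.97
position: [0.5273, 0.001, 0.1743]
ee_rot: [-0.691, -0.105, 0.09, 0.71]
ft_force: [-3.6, 1.7, 17.9]
grip_width: 0.158
```

>>> {"api": "move_arm", "payload": {"increments": [{"offset":[-0.0007,0.0016,-0.001],"yaw":0,"jaw":240},{"offset":[-0.0007,0.0016,-0.0018],"yaw":0,"jaw":240},{"offset":[-0.0007,0.0016,-0.0024],"yaw":0,"jaw":240}]}}

```text
clock: 13.22
position: [0.5279, -0.0008, 0.1743]
ee_rot: [-0.691, -0.106, 0.089, 0.71]
ft_force: [-3.9, 1.4, 17.8]
grip_width: 0.157
```

>>> {"api": "move_arm", "payload": {"increments": [{"offset":[-0.0007,0.0016,-0.001],"yaw":0,"jaw":240},{"offset":[-0.0007,0.0016,-0.0018],"yaw":0,"jaw":240},{"offset":[-0.0007,0.0016,-0.0024],"yaw":0,"jaw":240}]}}

```text
clock: 13.47
position: [0.5285, -0.0025, 0.1743]
ee_rot: [-0.69, -0.107, 0.089, 0.71]
ft_force: [-4.2, 1.3, 17.5]
grip_width: 0.155
```

>>> {"api": "move_arm", "payload": {"increments": [{"offset":[-0.0007,0.0016,-0.001],"yaw":0,"jaw":240},{"offset":[-0.0007,0.0016,-0.0018],"yaw":0,"jaw":240},{"offset":[-0.0007,0.0016,-0.0024],"yaw":0,"jaw":240}]}}

```text
clock: 13.72
position: [0.5289, -0.0043, 0.1742]
ee_rot: [-0.69, -0.108, 0.089, 0.711]
ft_force: [-4.5, 1.2, 17.3]
grip_width: 0.155
```

```bash
python3 lid.py pics/w6.png
```

```text
t 13.72 pos [ 0.5289 -0.0043  0.1742] F [-4.5  1.2 17.3] w 0.155
[[ 0.961  0.023 -0.276]
 [ 0.275  0.033  0.961]
 [ 0.031 -0.999  0.026]]
lid 3272 [0.0129 0.0044 0.9999] [0.634 0.076 0.12 ]
theta 0.013577183608743932 TCP crate [[-0.1023 -0.0024  0.1742]]
```

View pics/w6.png

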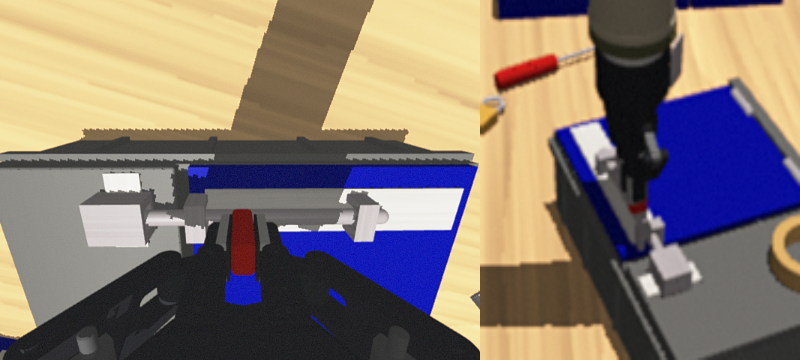

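>>> {"api": "move_arm", "payload": {"increments": [{"offset":[-0.0007,0.0016,-0.001],"yaw":0,"jaw":240},{"offset":[-0.0007,0.0016,-0.0018],"yaw":0,"jaw":240},{"offset":[-0.0007,0.0016,-0.0024],"yaw":0,"jaw":240}]}}

```text
clock: 14.07
position: [0.5295, -0.0061, 0.1742]
ee_rot: [-0.689, -0.108, 0.088, 0.711]
ft_force: [-5.4, 1.8, 17.2]
grip_width: 0.157
```

>>> {"api": "move_arm", "payload": {"increments": [{"offset":[-0.0007,0.0016,-0.001],"yaw":0,"jaw":240},{"offset":[-0.0007,0.0016,-0.0018],"yaw":0,"jaw":240},{"offset":[-0.0007,0.0016,-0.0024],"yaw":0,"jaw":240}]}}

```text
clock: 14.32
position: [0.53, -0.008, 0.1742]
ee_rot: [-0.689, -0.109, 0.088, 0.711]
ft_force: [-4.3, 1.6, 18.4]
grip_width: 0.156
```

>>> {"api": "move_arm", "payload": {"increments": [{"offset":[-0.0007,0.0016,-0.001],"yaw":0,"jaw":240},{"offset":[-0.0007,0.0016,-0.0018],"yaw":0,"jaw":240},{"offset":[-0.0007,0.0016,-0.0024],"yaw":0,"jaw":240}]}}

```text
clock: 14.57
position: [0.5304, -0.0094, 0.1742]
ee_rot: [-0.688, -0.11, 0.088, 0.712]
ft_force: [-5.9, 3.8, 19.6]
grip_width: 0.156
```

>>> {"api": "move_arm", "payload": {"increments": [{"offset":[-0.0009,0.0014,-0.0008],"yaw":0,"jaw":240},{"offset":[-0.0009,0.0014,-0.0015],"yaw":0,"jaw":240},{"offset":[-0.0009,0.0014,-0.0015],"yaw":0,"jaw":240}]}}

```text
clock: 14.82
position: [0.5304, -0.0095, 0.1742]
ee_rot: [-0.687, -0.111, 0.088, 0.713]
ft_force: [-3.5, 4.0, 16.8]
grip_width: 0.15
```

>>> {"api": "move_arm", "payload": {"increments": [{"offset":[-0.0009,0.0015,-0.001],"yaw":0,"jaw":240},{"offset":[-0.0009,0.0015,-0.002],"yaw":0,"jaw":240},{"offset":[-0.0009,0.0015,-0.0025],"yaw":0,"jaw":240},{"offset":[-0.0009,0.0015,-0.0025],"yaw":0,"jaw":240}]}}

```text
clock: 15.15
position: [0.5304, -0.0096, 0.1742]
ee_rot: [-0.686, -0.112, 0.088, 0.714]
ft_force: [-6.1, 8.6, 19.0]
grip_width: 0.155
```

>>> {"api": "move_arm", "payload": {"increments": [{"offset":[0,0.0003,-0.0005],"yaw":0,"jaw":240},{"offset":[0,0,-0.0003],"yaw":0,"jaw":200},{"offset":[0,0,0],"yaw":0,"jaw":150},{"offset":[0,0,0],"yaw":0,"jaw":120},{"offset":[0,0,0],"yaw":0,"jaw":120},{"offset":[0,0,0],"yaw":0,"jaw":120}]}}

```text
clock: 15.65
position: [0.5301, -0.0096, 0.1738]
ee_rot: [-0.686, -0.111, 0.089, 0.714]
ft_force: [0.5, 0.3, 0.4]
grip_width: 0.526
```

>>> {"api": "move_arm", "payload": {"increments": [{"offset":[0,-0.015,0],"yaw":0,"jaw":120},{"offset":[0,-0.035,0],"yaw":0,"jaw":120},{"offset":[0,-0.06,0],"yaw":0,"jaw":120},{"offset":[0,-0.09,0],"yaw":0,"jaw":120},{"offset":[0,-0.12,0],"yaw":0,"jaw":120},{"offset":[0,-0.12,0],"yaw":0,"jaw":120},{"offset":[0,-0.12,0],"yaw":0,"jaw":120}]}}

```text
clock: 16.23
position: [0.5276, -0.015, 0.2951]
ee_rot: [-0.686, -0.112, 0.088, 0.714]
ft_force: [-0.2, -0.3, -0.8]
grip_width: 0.528
```

```bash
python3 lid.py pics/w7.png
python3 - <<'E'
from h import *
o=manip.get_obs();c=manip.camera("wrist");R=Ro.from_quat(o["ee_rot"]).as_matrix()
K=np.array(c["intrinsics"]);d=c["depth"];v,u=np.mgrid[:480,:640];px=c["pixels"].astype(int)
red=(px[...,0]>110)&(px[...,1]<60)&(px[...,2]<60)&(d>0)
P=np.stack([(u-K[0,2])/K[0,0]*d,(v-K[1,2])/K[1,1]*d,d],-1)[red]
m=np.array(c["mount"]);W=(P@m[:3,:3].T+m[:3,3])@R.T+o["position"]
W=W[W[:,2]>.14];a=W[:,0]-.627;b=W[:,1]-.025
print(len(W),"knob crate x",np.median(a*.965+b*.263),"y",np.percentile(-a*.263+b*.965,[2,50,98]),"z top",np.percentile(W[:,2],95))
E
```

```text
t 16.23 pos [ 0.5276 -0.015   0.2951] F [-0.2 -0.3 -0.8] w 0.528
[[ 0.959  0.029 -0.28 ]
 [ 0.279  0.044  0.959]
 [ 0.04  -0.999  0.034]]
lid 3730 [0.0154 0.007  0.9999] [0.624 0.083 0.121]
theta 0.016456452665158258 TCP crate [[-0.1064 -0.0124  0.2951]]
227 knob crate x -0.09290743472112915 y [-0.01408732 -0.00876545 -0.00201758] z top 0.18864647140734844
```

View pics/w7.png

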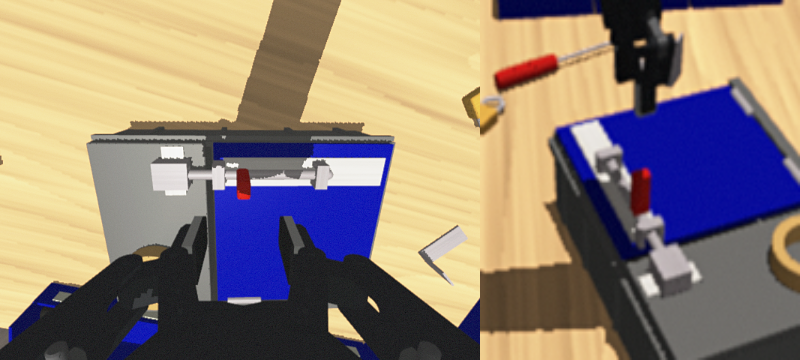

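Run:
```python
from h import *
for n in("side","top","top"):
    c=manip.camera(n);K=np.array(c["intrinsics"]);d=c["depth"];v,u=np.mgrid[:480,:640]
    P=np.stack([(u-K[0,2])/K[0,0]*d,(v-K[1,2])/K[1,1]*d,d],-1);W=(P-np.array(c["t"]))@np.array(c["R"])
    a=W[...,0]-.627;b=W[...,1]-.025;X=a*.965+b*.263;Y=-a*.263+b*.965;Z=W[...,2]
    px=c["pixels"].astype(int);blue=(px[...,2]>70)&(px[...,0]<60)&(px[...,1]<80)
    s=(d>0)&blue&(abs(Z-.12)<.012)&(X>-.12)&(X<.09)&(Y>-.03)&(Y<.165)
    D=(d>0)&~blue&(abs(Z-.12)<.008)&(X>-.12)&(X<.12)&(Y>-.18)&(Y<-.06)
    f=np.polyfit(X[s],Z[s],1);g=np.polyfit(X[D],Z[D],1)
    print(n,s.sum(),"lid slope",-f[0],"deck slope",-g[0],D.sum(),"lid z at front",np.median(Z[s&(X<-.1)]),"back",np.median(Z[s&(X>.07)]))
```

```text
side 2902 lid slope 0.00948588140395908 deck slope -0.0016661330961466815 2875 lid z at front 0.12236496682305793 back 0.12037180333512296
top 4314 lid slope 0.008043301674991043 deck slope -0.001781066670955492 495 lid z at front 0.12210031917589115 back 0.12057759550528098
top 4302 lid slope 0.008339737634412677 deck slope -0.00036730272433045636 491 lid z at front 0.12195136285482451 back 0.12063709020987241
```

Lid angle is about 0.008 to 0.009 rad, which matches the lid being bolted with the 1.5 mm play. I'm handing in.

```bash
python3 -c "
from h import *
print(manip.hand_in());state()"
```

```text
the job is handed in; nothing more can be done
None
the job is handed in; nothing more can be done
```

The lid is bolted down and the job is handed in; no verdict was reported.

- **Lowering:** I gripped the red knob and lowered the lid along its hinge arc to the buffer. It then measured about 0.036 rad.
- **Pressing and bolting:** I pressed the lid to its hard stop with about 17–20 N at the knob. I then slid the bolt about 60 mm in small steps until it stopped moving. I confirmed the stop with about 10 N along the bolt.
- **Release:** I let go and lifted clear at 16 s on the robot clock.

**Last checks:**
- **Wrist force:** close to zero.
- **Lid:** the best fit gave 0.008–0.009 rad, which matches the keeper's 1.5 mm of play. My first, rougher fit on a side-camera picture read 0.016 rad, just under the 0.018 limit. It included points around the bolt and lid edges and had also read high (0.014) while the lid was clamped down, so I trusted the cleaner fits from the side and top cameras.
- **Bolt:** the wrist camera put the knob within about 1 mm of where it stopped.
- **Other things on the bench:** the arm never came near them, and those visible in the last picture looked undisturbed, but I did not measure their positions.

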